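# Set the length stop for a shoe bar

## Robot

A 7-joint arm with a two-finger parallel gripper is mounted at the origin on the work surface. World frame = base frame: x ahead of the robot, y to its left, z up, the work surface at z = 0. Lengths are in m, angles in rad, forces in N, time in s.
With the tool pointing down it reaches from about 0.425 to 0.925 m from the base axis. Payload 6.8 kg.
Tool frame: the origin (TCP) lies on the front face of the gripper's body, between the roots of the fingers; the fingertips stand 73 mm ahead of it and the grasp point (between the pads) lies 54 mm ahead of it; z points along the fingers, y is the direction in which the jaws open and shut (so a half turn about z gives the same grasp; the last joint's range is limited). The gripper opens to 85 mm and grips with 20 to 120 N. Pads are 22 mm wide; open, the fingers measure 114 mm over their backs; the gripper's body (76 mm by 85 mm) begins 54 mm behind the grasp point. The pads swing forward as they close: fully open they stand 13 mm farther back than shut.
Start: joints at [1.111, 0.477, 0.022, 1.555, -0.011, 1.109, -0.083], TCP at [0.233, -0.634, 0.304] pointing down, gripper open.
Joint ranges: [-2.96, 2.96], [-0.34, 2.1], [-1.41, 1.46], [0.24, 2.44], [-1.37, 4.51], [0.17, 1.92], [-2.96, 2.96]. Speed limits (rad/s): [2.39, 2.39, 3.14, 3.14, 3.14, 3.14, 3.14].

## Interface

Orientations are given as a unit quaternion [w, x, y, z].
In Python, from station import get_obs, read_camera, hand_in, spot_in, cut_out, spot_point gives the robot as it stands. The module is installed in compiled form; this text tells all that it offers.
- The arm moves only by the tool move_arm, never from a script. Its arguments are lists of equal length, an entry for each row: "gripper": the opening, from 0 (shut) to 1 (fully open); "xyz": the shift along the tool's x, y, z in cm, a list of three; "twist": the turn about the tool's z in rad. A call has 1 to 5 rows; each row is the pose to reach, as a shift and turn from the pose commanded when the call began, along the tool's axes at that moment; what a row does not reach only later rows make up. A row lasts 1/12 s, in which the tool goes at most 41.7 mm and 7.16 degrees, less where a joint would pass 70% of its speed; a pose out of reach is approached as far as the arm can. A call with a gripper value outside its range is refused whole. The fingers move at their own pace and stop on an object; "squeeze" is the grip in N (left out, the last holds). Time passes only in rows, so rows that repeat a pose let the fingers close. It gives the time, the measured TCP pose, the force and the opening at its end, in the units of the state.
- get_obs(): the state, without advancing time (a new reading comes with each control period).
- read_camera(name): name is "scene" or "side" or "wrist"; returns a dict with "pixels" (400x640x3 uint8, red, green, blue), "fx", "fy", "cx", "cy" (pixels), "R" (3x3) and "t" (3): a world point X has camera coordinates R X + t. Camera axes: x right, y down, z forward; pixel columns grow to the right and rows downward; lengths in m; the calibration is good to about 2 mm. A picture is of the moment at which its call begins. There is no depth.
- hand_in(): hands the job in, once; it reports no verdict.
Trained networks look in the newest picture that a camera, given by its name, has taken for a name from the list of things; names that differ only in an ending like _2 or _b are one class to them, and where a whole thing is asked for, a point or a joint stands for the part that bears it (a point fixed in the world has none). Each returns a list of dicts, best first, with "p" (0 to 1); they miss things now and then, are a little off and sometimes report something else, mostly with a low value. They report only what shows in the picture. A call takes as long as a camera call. They do not tell look-alikes from the thing itself.
- spot_in(query, camera): "centre" ([x, y, z] in m, in world coordinates, good to about 4 mm: the middle of the surface that is visible of it).
- cut_out(query, camera): "pixels" (400x640 bool, what is visible of it).
- spot_point(query, camera): "centre" ([x, y, z] in m, in world coordinates, good to about 4 mm: a listed point, or the origin of a listed thing).
The state is a dict: "t": time; "q": joint angles; "joint_vel": joint speeds; "joint_torque": joint torques, N m; "eef_pos": TCP position; "tool_rot": TCP orientation; "contact_force": force on the tool from outside, world axes, zero at the start; "torque": the same for the moment, N m; "gripper_width": opening from 0.0 (shut) to 1.0 (fully open).
Only numpy, scipy, OpenCV 4.12 (cv2) and the standard library are available. Lean on these libraries where they do the work, as an engineer would, in place of code of your own. Each camera call takes 0.05 s, during which the arm holds its last target.

## Task

Set the farrier's bar gauge to its long, blue stop: pull the sprung black knob up, turn it clockwise (seen from above) and let it snap fully down into the slot of the blue saddle, without wrenching its yellow pin against the slots. Then slide the steel bar along its channel until its end rests gently against the blue stop, and let go. Leave the horseshoe, the nail box and the hammer where they are.

Things in the scene. Friction and masses are not known exactly. Their poses are not given: they have to be found in the camera images.
- jig: the bar gauge fixed to the bench: green base plate spanning x -55 to 55, y -290 to +70, z 0 to 12 mm; origin at bench level on the knob's vertical turning axis. From y -270 to -100 mm its top carries the bar's channel along y, centred on x = 0, 25 mm wide between two steel rails 8 mm wide, tops at z 18 mm; the channel's floor is the plate's top
- ring: steel notch ring fixed to the jig round the knob's axis, origin and axes as the jig; radii 28 to 40 mm, level top at z 26 mm. Slots of 11 mm: towards +y (the pin starts there) and 60 degrees counter-clockwise (red setting, not wanted). A blue saddle clamped over the ring, tops level, has the wanted slot, 9 mm wide; see saddle_side for where
- saddle_side (a point): fixed mark on the ring's top, 34 mm from the axis, 60 degrees clockwise from jig +y: the middle of the range in which the blue saddle may be clamped. The saddle's slot is 46 to 74 degrees clockwise of jig +y, not measured: look or feel for it. The pin slides along the level top and its spring drops it into the slot if the knob is free to fall
- knob: sprung knob with pin and stop arms, one rigid piece turning about the jig's axis; origin on the axis, level with the jig's when fully down, 9 mm higher with the pin on the ring's top, 14 mm at most. Turns freely once lifted over 9 mm, at most 85 degrees clockwise. Axes along the jig's at the start. Spring and weight pull it down: 7.5 N when down, 10 N at 10 mm up
- grip (a point): on the knob's axis, 68 mm above its origin, in the black bar grip: 14 mm thick (knob x), 46 mm long (knob y), 48 to 80 mm above the knob's origin, flat upright sides to pinch across the thickness. Below it a hub of radius 15 mm; arms lie 30 to 36 mm above the knob's origin
- dog (a point): round lower tip of the yellow pin, 6 mm thick, under the yellow pointer arm: 34 mm from the axis along knob +y, 17 mm above the knob's origin
- blue_stop (a point): middle of the outer face of the blue stop plate, 75 mm from the axis, 26 mm above the knob's origin; plate 50 mm wide, curved about the axis, 15 to 36 mm above the origin. It stands 60 degrees counter-clockwise of knob -y, so it faces the channel after the turn. The white stop (face at 60 mm, knob -y) faces it at the start; red (48 mm) is 60 degrees clockwise of white
- bar: loose dark steel shoe bar 22 (x) x 140 (y) x 12 mm, 0.2 to 0.4 kg, lying in the channel; origin at the centre of its underside, its y towards the knob along jig +y. At the start its front end is 100 to 130 mm from the knob's axis, clear of the stops
- bar_front (a point): middle of the bar's end face nearest the knob; against the blue stop it is 75 to 77 mm from the knob's axis
- bar_rear (a point): middle of the bar's other end face, the one to push
- horseshoe: bystander: loose steel horseshoe about 130 mm across, 10 mm thick, origin under its middle
- nail_box: bystander: open cardboard box of horseshoe nails, 90 x 120 x 45 mm, origin under its middle
- hammer: bystander: hammer lying on the bench to the robot's right
There are look-alikes about, which are no part of the job. There is more than one size of the bar; the one meant has the size given above.

How it is judged:
By the outcome, as a careful person would: the job done as asked, in the order asked, and still so for the second after the job is handed in, with the robot touching nothing.
It also fails if it takes over 61 s, if anything falls off the work surface, if the arm or the gripper's body presses on something with over 40 N, if the wrist force passes 120 N, or if a joint passes its speed limit or range.

## Working session

There is one attempt and no reset: what is moved stays moved. The work goes in short steps, Python scripts to look and compute and a tool call to move; the robot and the scene stay as the last step left them, time stands still between calls to the robot, and variables do not carry over. Pictures are saved under pics/ and viewed, and the job is handed in when it is done.

Besides the shell and the picture viewer there is one more tool, called after "Emit:" as name(argument=value, ...), one argument or row to a line, values as JSON. move_arm: Moves the arm, as the interface text tells. Its arguments: {"type":"object","properties":{"gripper":{"type":"array","items":{"type":"number"}},"xyz":{"type":"array","items":{"type":"array","items":{"type":"number"}}},"twist":{"type":"array","items":{"type":"number"}},"squeeze":{"type":"number"}},"required":["gripper","xyz","twist"]}

```bash
mkdir -p pics; ls; cat > h.py <<'E'
import numpy as np, cv2
from station import *
def save(name,fn,crop=None,scale=1):
    c=read_camera(name); im=c["pixels"][:,:,::-1].copy()
    if crop: x0,y0,x1,y1=crop; im=im[y0:y1,x0:x1]
    if scale!=1: im=cv2.resize(im,None,fx=scale,fy=scale,interpolation=cv2.INTER_CUBIC)
    cv2.imwrite("pics/"+fn,im); return c
def proj(c,X):
    p=np.array(c["R"])@np.array(X)+np.array(c["t"]); return np.array([c["fx"]*p[0]/p[2]+c["cx"],c["fy"]*p[1]/p[2]+c["cy"]])
def ray(c,u,v,z):
    R=np.array(c["R"]);t=np.array(c["t"]); o=-R.T@t; d=R.T@np.array([(u-c["cx"])/c["fx"],(v-c["cy"])/c["fy"],1]); return o+d*(z-o[2])/d[2]
def tri(obs):
    A=[];b=[]
    M=np.zeros((3,3));v=np.zeros(3)
    for c,u,w in obs:
        R=np.array(c["R"]);t=np.array(c["t"]); o=-R.T@t; d=R.T@np.array([(u-c["cx"])/c["fx"],(w-c["cy"])/c["fy"],1]); d/=np.linalg.norm(d)
        P=np.eye(3)-np.outer(d,d); M+=P; v+=P@o
    return np.linalg.solve(M,v)
E
python3 - <<'E'
from h import *
for n in ["scene","side","wrist"]: c=save(n,n+"0.png"); print(n,-np.array(c["R"]).T@c["t"],c["fx"])
o=get_obs();print({k:np.round(v,4) for k,v in o.items()})
for cam in ["scene","side"]:
  for q in ["jig","ring","saddle_side","knob","grip","dog","blue_stop","bar","bar_front","bar_rear"]:
    print(cam,q,[(np.round(d["centre"],4).tolist(),round(d["p"],2)) for d in spot_point(q,cam)][:4])
E
```

```text
pics
scene [ 1.51558779 -0.86792553  0.98192067] 486.13117020225224
side [ 0.34498176 -0.90278687  0.98685322] 426.67306813186065
wrist [ 0.29802738 -0.60870895  0.37322543] 343.5769470312664
{'t': np.float64(0.15), 'q': array([ 1.1109,  0.4776,  0.0224,  1.5562, -0.0115,  1.1093, -0.0831]), 'joint_vel': array([ 0.0004, -0.0017,  0.0011, -0.0035,  0.0007, -0.0017,  0.0002]), 'joint_torque': array([ 2.10000e-03, -5.96926e+01,  1.61010e+00, -2.81491e+01,
        1.27000e-02,  6.60000e-03,  0.00000e+00]), 'eef_pos': array([ 0.2325, -0.6334,  0.3032]), 'tool_rot': array([-6.000e-04,  9.846e-01,  1.750e-01, -2.000e-04]), 'contact_force': array([0.6655, 0.175 , 0.1345]), 'torque': array([ 0.0457,  0.0016, -0.0327]), 'gripper_width': np.float64(0.9942)}
scene jig [([0.5488, 0.115, -0.0032], 0.68)]
scene ring [([0.5596, 0.1094, 0.0052], 0.61)]
scene saddle_side [([0.5832, 0.1344, 0.0292], 0.86)]
scene knob [([0.5508, 0.1192, 0.0013], 0.75), ([0.558, -0.3808, 0.0014], 0.24)]
scene grip [([0.5532, 0.1147, 0.0663], 0.93)]
scene dog [([0.5538, 0.1481, 0.0163], 0.6)]
scene blue_stop [([0.5636, -0
[... 451 characters left out ...]
 jig [([0.5556, 0.1158, 0.0033], 0.79)]
side ring [([0.5574, 0.1142, 0.0], 0.63)]
side saddle_side [([0.5817, 0.1345, 0.0298], 0.6)]
side knob [([0.5573, 0.1183, 0.0], 0.65)]
side grip [([0.5519, 0.1112, 0.0665], 0.85)]
side dog [([0.5508, 0.1499, 0.0165], 0.73)]
side blue_stop [([0.6264, 0.0836, 0.0263], 0.6)]
side bar [([0.5847, -0.0794, 0.0136], 0.73), ([0.7164, -0.2314, -0.0004], 0.69), ([0.7508, -0.0959, 0.0032], 0.47)]
side bar_front [([0.5743, -0.0072, 0.0202], 0.77), ([0.7623, -0.2646, 0.0053], 0.63), ([0.7978, -0.1141, 0.0051], 0.57), ([0.6242, 0.0885, 0.0245], 0.43)]
side bar_rear [([0.7093, -0.0738, 0.0047], 0.73), ([0.598, -0.1485, 0.0168], 0.65), ([0.673, -0.2121, 0.0036], 0.5)]
```

View pics/scene0.png

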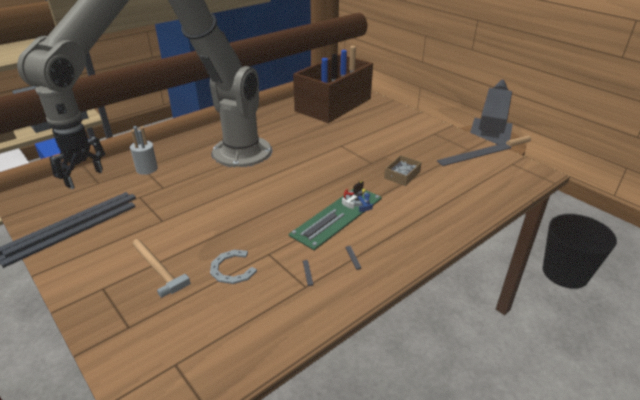

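View pics/side0.png

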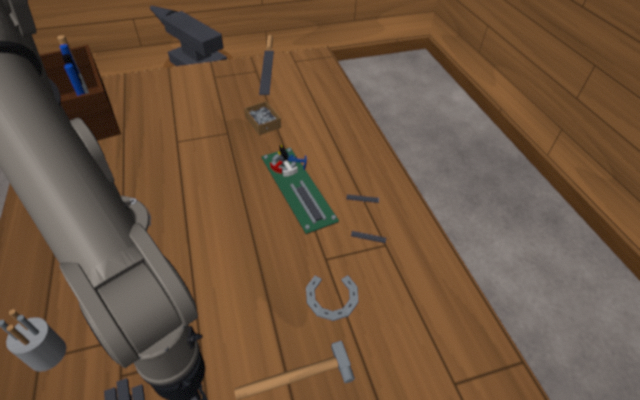

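View pics/wrist0.png

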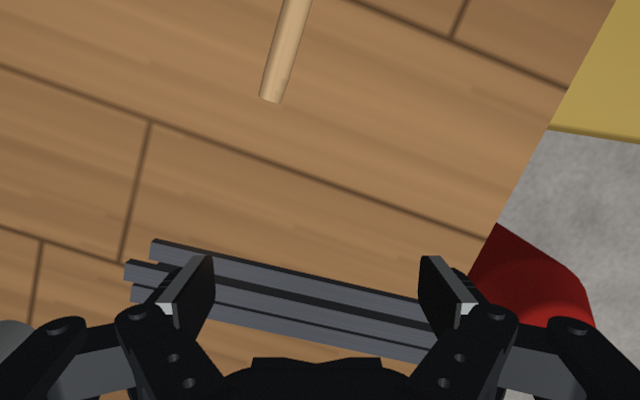

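The bar lookalikes are the bar in the channel at scene (322,224), a loose short one at (308,272) and another loose one at (353,257). I choose the one in the channel, since its spotted length of about 140 mm matches the description. I'll confirm that in a wrist close-up. A knob detection at (0.558,-0.38) is really on the horseshoe, so I discard it. Next I move towards the knob.

Emit:
move_arm(
  gripper=[1,1,1,1,1],
  xyz=[
    [2.8,-2.96,0],
    [5.6,-5.92,0],
    [8.4,-8.88,0],
    [11.2,-11.84,0],
    [14,-14.8,0],
  ],
  twist=[0,0,0,0,0],
)

```text
t: 1.57
eef_pos: [0.3135, -0.4447, 0.304]
tool_rot: [0.0, 0.985, 0.175, 0.0]
contact_force: [1.3, 0.8, -0.2]
gripper_width: 1.006
```

Emit:
move_arm(
  gripper=[1,1,1,1,1],
  xyz=[
    [2.8,-2.96,0],
    [5.6,-5.92,0],
    [8.4,-8.88,0],
    [11.2,-11.84,0],
    [14,-14.8,0],
  ],
  twist=[0,0,0,0,0],
)

```text
t: 1.98
eef_pos: [0.3939, -0.2575, 0.3043]
tool_rot: [0.0, 0.985, 0.175, 0.0]
contact_force: [1.1, -1.3, 0.4]
gripper_width: 0.999
```

Emit:
move_arm(
  gripper=[1,1,1,1,1],
  xyz=[
    [2.8,-2.96,0],
    [5.6,-5.92,0],
    [8.4,-8.88,0],
    [11.2,-11.84,0],
    [14,-14.8,0],
  ],
  twist=[0,0,0,0,0],
)

```text
t: 2.4
eef_pos: [0.4743, -0.0703, 0.3043]
tool_rot: [0.0, 0.985, 0.175, 0.0]
contact_force: [0.9, -0.5, 0.1]
gripper_width: 1.004
```

```bash
python3 - <<'E'
from h import *
c=save("wrist","wrist1.png")
o=get_obs();print({k:np.round(v,4) for k,v in o.items() if k in("t","q","eef_pos","tool_rot")})
print(np.round(c["R"],3), -np.array(c["R"]).T@c["t"])
E
```

```text
{'t': np.float64(2.45), 'q': array([ 0.3265,  0.1781, -0.363 ,  1.9855,  0.0705,  0.9861, -1.2792]), 'eef_pos': array([ 0.4774, -0.0616,  0.3049]), 'tool_rot': array([-0.0017,  0.9837,  0.1797,  0.0025])}
[[ 0.344 -0.939  0.001]
 [-0.903 -0.331  0.274]
 [-0.257 -0.095 -0.962]] [ 0.53979271 -0.0456137   0.3746163 ]
```

View pics/wrist1.png

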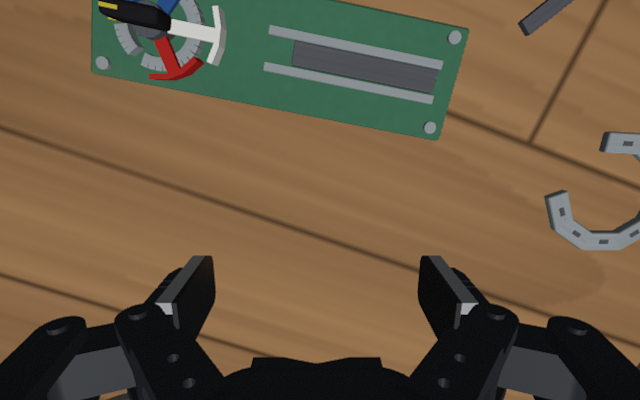

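Emit:
move_arm(
  gripper=[1,1,1,1,1],
  xyz=[
    [2.5,-1.4,1.5],
    [5,-2.8,3],
    [7.5,-4.2,4.5],
    [10,-5.6,6],
    [12.5,-6.9,7.5],
  ],
  twist=[-0.12,-0.24,-0.36,-0.48,-0.6],
)

```text
t: 2.87
eef_pos: [0.5683, 0.0366, 0.2284]
tool_rot: [0.0, 0.888, 0.461, 0.0]
contact_force: [-0.7, -0.7, 0.4]
gripper_width: 1.001
```

Emit:
move_arm(
  gripper=[1,1,1,1,1],
  xyz=[
    [0,0,0.5],
    [0,0,1],
    [0,0,1.5],
    [0,0,1.5],
    [0,0,1.5],
  ],
  twist=[-0.12,-0.24,-0.36,-0.48,-0.6],
)

```text
t: 3.28
eef_pos: [0.5674, 0.0353, 0.2135]
tool_rot: [-0.0, 0.712, 0.702, -0.0]
contact_force: [0.1, 0.3, 0.7]
gripper_width: 1.0
```

Emit:
move_arm(
  gripper=[1,1,1,1],
  xyz=[
    [0,0,0],
    [0,0,0],
    [0,0,0],
    [0,0,0],
  ],
  twist=[-0.12,-0.2,-0.2,-0.2],
)

```text
t: 3.62
eef_pos: [0.5675, 0.0353, 0.2139]
tool_rot: [-0.0, 0.641, 0.767, 0.0]
contact_force: [-0.1, -0.1, 1.2]
gripper_width: 1.002
```

```bash
python3 - <<'E'
from h import *
c=save("wrist","wrist2.png")
import pickle; pickle.dump(c,open("w2.pkl","wb"))
o=get_obs();print({k:np.round(v,4) for k,v in o.items() if k in("t","q","eef_pos","tool_rot","contact_force")})
for q in ["jig","ring","saddle_side","knob","grip","dog","blue_stop","bar","bar_front","bar_rear"]:
    print(q,[(np.round(d["centre"],4).tolist(),round(d["p"],2),np.round(proj(c,d["centre"]))) for d in spot_point(q,"wrist")][:3])
E
```

```text
{'t': np.float64(3.6667), 'q': array([ 0.3207,  0.4829, -0.6354,  1.8638,  0.3566,  0.9101, -0.3046]), 'eef_pos': array([0.5675, 0.0354, 0.2139]), 'tool_rot': array([0.    , 0.6415, 0.7671, 0.    ]), 'contact_force': array([1.3851, 0.3538, 0.2991])}
jig [([0.5533, 0.1153, 0.0024], 0.8, array([316.,  87.]))]
ring []
saddle_side [([0.5818, 0.1368, 0.0249], 0.58, array([361.,  62.]))]
knob [([0.5539, 0.1189, -0.0009], 0.74, array([318.,  83.]))]
grip [([0.5535, 0.1095, 0.0695], 0.85, array([315.,  93.]))]
dog [([0.5462, 0.1485, 0.0184], 0.85, array([315.,  36.]))]
blue_stop [([0.6225, 0.0885, 0.0275], 0.79, array([402., 141.]))]
bar [([0.5847, -0.0883, 0.0109], 0.93, array([311., 322.]))]
bar_front [([0.5725, -0.0085, 0.0205], 0.84, array([312., 245.])), ([0.6203, 0.0866, 0.0286], 0.47, array([399., 143.])), ([0.5839, -0.0814, 0.0121], 0.35, array([311., 316.]))]
bar_rear []
```

View pics/wrist2.png

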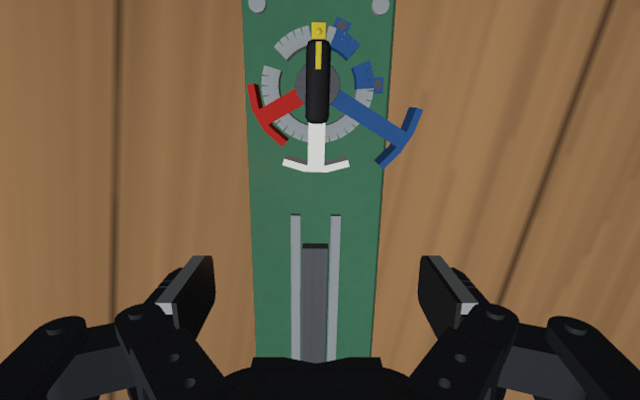

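The pointer is at the top (319,31), with the white stop at (316,160) and blue at (400,140). The blue saddle has two blocks, at (345,40) and (365,75). The bar in the channel is at (315,300). Next I rectify the ring plane to measure the slot angle.

```bash
cat > rect.py <<'E'
from h import *
import pickle
def rect(c,cx,cy,yaw,z,half,fn,marks=(),s=4,box=None):
    # s px/mm ; jig x right, jig y up
    n=int(2*half*1000*s); g=(np.arange(n)+.5)/(1000*s)-half
    gx,gy=np.meshgrid(g,-g)
    X=cx+gx*np.cos(yaw)-gy*np.sin(yaw); Y=cy+gx*np.sin(yaw)+gy*np.cos(yaw)
    P=np.stack([X,Y,np.full_like(X,z)],-1)@np.array(c["R"]).T+np.array(c["t"])
    u=c["fx"]*P[...,0]/P[...,2]+c["cx"]; v=c["fy"]*P[...,1]/P[...,2]+c["cy"]
    im=cv2.remap(c["pixels"][:,:,::-1].copy(),u.astype(np.float32),v.astype(np.float32),cv2.INTER_CUBIC)
    cv2.imwrite("pics/"+fn,im); return im
E
python3 - <<'E'
from rect import *
c=pickle.load(open("w2.pkl","rb"))
im=c["pixels"]
# plate corners/edges: rectify plate top z=.012
rect(c,0.5535,0.1145,0.177,0.012,0.1,"plate.png",s=3)
rect(c,0.5535,0.1145,0.177,0.026,0.06,"ring.png",s=5)
E
```

```text
(no output)
```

View pics/plate.png

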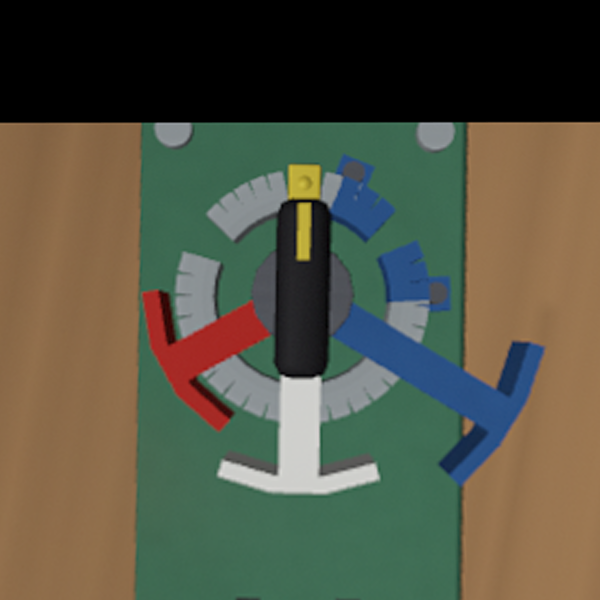

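View pics/ring.png

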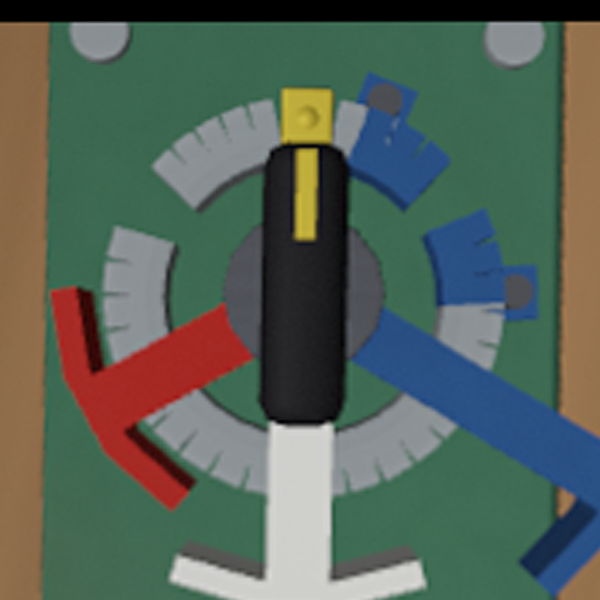

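```bash
cat > fit.py <<'E'
from rect import *
from scipy.optimize import least_squares
def fitring(c,yaw=0.1654,c0=(0.5535,0.1145),z=0.026,fn="polar.png"):
    s=8; half=.06
    im=rect(c,c0[0],c0[1],yaw,z,half,"tmp.png",s=s)
    hsv=cv2.cvtColor(im,cv2.COLOR_BGR2HSV); 
    g=((hsv[...,1]<60)&(hsv[...,2]>100)&(hsv[...,2]<200)).astype(np.uint8)
    b=((hsv[...,0]>100)&(hsv[...,0]<125)&(hsv[...,1]>120)).astype(np.uint8)
    return im,g,b,s,half
E
python3 - <<'E'
from fit import *
c=pickle.load(open("w2.pkl","rb"))
im,g,b,s,half=fitring(c)
n=im.shape[0]
# outer radius per angle for gray pixels; iterate centre
cx,cy=0.,0.
yy,xx=np.mgrid[0:n,0:n]; X=((xx+.5)/s-half*1000); Y=-((yy+.5)/s-half*1000)
m=cv2.medianBlur(g,9)
for it in range(6):
    r=np.hypot(X-cx,Y-cy); a=np.degrees(np.arctan2(X-cx,Y-cy)) # cw from up
    pts=[]
    for d in list(range(-45,-10,2))+list(range(-110,-76,2))+list(range(150,172,2))+list(range(-172,-150,2))+list(range(100,112,2)):
        k=(m>0)&(abs(a-d)<1)&(r>31)&(r<46)
        if k.sum()>50: 
            R=np.percentile(r[k],98); pts.append((cx+R*np.sin(np.radians(d)),cy+R*np.cos(np.radians(d))))
    pts=np.array(pts)
    f=least_squares(lambda p:np.hypot(pts[:,0]-p[0],pts[:,1]-p[1])-p[2],[cx,cy,40],loss="soft_l1",f_scale=.5)
    cx,cy=f.x[:2]
print("centre off",f.x, "rms",np.sqrt(np.mean(f.fun**2)),len(pts))
yaw=.1654
print("axis world",0.5535+(cx*np.cos(yaw)-cy*np.sin(yaw))/1e3,0.1145+(cx*np.sin(yaw)+cy*np.cos(yaw))/1e3)
r=np.hypot(X-cx,Y-cy); a=np.degrees(np.arctan2(X-cx,Y-cy))
sc=f.x[2]/40
for rad in (30,32,34,36,38):
    prof=[]
    for d in np.arange(20,95,.5):
        px=cx+rad*sc*np.sin(np.radians(d)); py=cy+rad*sc*np.cos(np.radians(d))
        prof.append(b[int((-py+half*1000)*s),int((px+half*1000)*s)])
    prof=np.array(prof); ed=np.nonzero(np.diff(prof))[0]; print(rad,[20+.5*(e+.5) for e in ed])
# slot at -60 & pointer: gray profile
for rad in (32,34,36,38):
    prof=[]
    for d in np.arange(-100,-20,.5):
        px=cx+rad*sc*np.sin(np.radians(d)); py=cy+rad*sc*np.cos(np.radians(d))
        prof.append(m[int((-py+half*1000)*s),int((px+half*1000)*s)])
    prof=np.array(prof); ed=np.nonzero(np.diff(prof))[0]; print("red slot",rad,[-100+.5*(e+.5) for e in ed])
E
```

```text
centre off [ 0.71827361  0.48262215 40.0408841 ] rms 0.9840020791939371 63
axis world 0.5541290087873871 0.11509429711633139
30 [np.float64(47.75), np.float64(61.75), np.float64(91.75)]
32 [np.float64(47.75), np.float64(62.25), np.float64(91.75)]
34 [np.float64(47.25), np.float64(62.25), np.float64(91.25)]
36 [np.float64(27.25), np.float64(27.75), np.float64(46.75), np.float64(62.75), np.float64(91.25)]
38 [np.float64(36.75), np.float64(38.25), np.float64(46.75), np.float64(63.25), np.float64(71.75), np.float64(72.75), np.float64(90.75)]
red slot 32 [np.float64(-68.25), np.float64(-51.25)]
red slot 34 [np.float64(-68.75), np.float64(-51.25)]
red slot 36 [np.float64(-69.25), np.float64(-50.75)]
red slot 38 [np.float64(-69.25), np.float64(-50.75)]
```

Slot measured from 47.3 to 62.3 degrees clockwise, so its centre is about 55 degrees and its width 8.9 mm. As a check, the red slot comes out centred on -60.0 degrees as specified. The axis is at (0.5541,0.1151) and the jig yaw is 0.165. Next I move over the knob and down.

Emit:
move_arm(
  gripper=[1,1,0.8,0.8,0.8],
  xyz=[
    [2.7,0.1,0],
    [5.4,0.1,0],
    [8.1,0.1,0],
    [8.1,0.1,3],
    [8.1,0.1,4],
  ],
  twist=[0.013,0.013,0.013,0.013,0.013],
)

```text
t: 4.58
eef_pos: [0.5526, 0.1173, 0.1721]
tool_rot: [-0.001, 0.644, 0.765, -0.0]
contact_force: [0.0, -2.6, -1.7]
gripper_width: 0.805
```

```bash
python3 - <<'E'
from h import *
c=save("wrist","wrist3.png")
o=get_obs();print({k:np.round(v,4) for k,v in o.items() if k in("t","q","eef_pos","tool_rot","contact_force")})
for z in(.048,.08):
  print(proj(c,[0.5541,0.1151,z]), "fingertip mid", proj(c,list(o["eef_pos"][:2])+[o["eef_pos"][2]-.068]))
E
```

```text
{'t': np.float64(4.6333), 'q': array([ 0.1606,  0.5374, -0.6178,  1.9015,  0.4101,  0.8369, -0.5032]), 'eef_pos': array([0.5519, 0.1152, 0.1705]), 'tool_rot': array([-0.0015,  0.6448,  0.7643, -0.0023]), 'contact_force': array([-0.6456, -1.5392, -1.6099])}
[317.99526925 227.40164162] fingertip mid [313.68761053 269.14861485]
[318.2416964  249.36085015] fingertip mid [313.68761053 269.14861485]
```

View pics/wrist3.png

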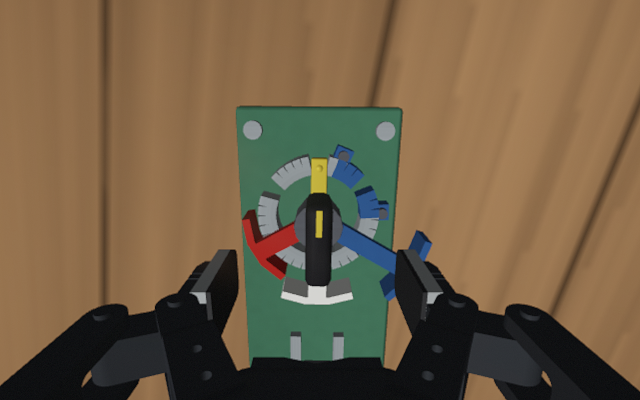

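The knob, at column 318, is midway between the fingers at 237 and 398. Next I descend 50 mm.

Emit:
move_arm(
  gripper=[0.8,0.8,0.6,0.6,0.6],
  xyz=[
    [0,0,2],
    [0,0,4],
    [0,0,5],
    [0,0,5],
    [0,0,5],
  ],
  twist=[0,0,0,0,0],
)

```text
t: 5.05
eef_pos: [0.554, 0.1149, 0.124]
tool_rot: [-0.0, 0.646, 0.764, -0.0]
contact_force: [-1.0, -0.3, 0.5]
gripper_width: 0.601
```

```bash
python3 - <<'E'
from h import *
o=get_obs();print({k:np.round(v,4) for k,v in o.items() if k in("t","q","eef_pos","tool_rot","contact_force")})
c=save("wrist","wrist4.png")
E
```

```text
{'t': np.float64(5.05), 'q': array([ 0.1277,  0.6027, -0.5765,  1.924 ,  0.4695,  0.7522, -0.5521]), 'eef_pos': array([0.554 , 0.1149, 0.124 ]), 'tool_rot': array([-2.000e-04,  6.457e-01,  7.636e-01, -5.000e-04]), 'contact_force': array([-1.023 , -0.2558,  0.4951])}
```

View pics/wrist4.png

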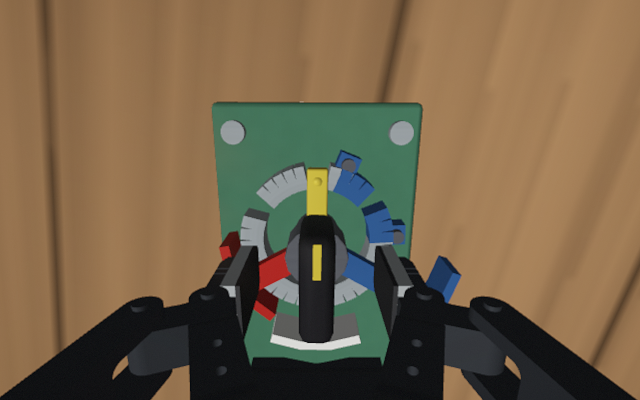

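The grip is centred between the pads. I close on it.

Emit:
move_arm(
  gripper=[0.25,0.2,0.15,0.1,0.1],
  xyz=[
    [0,0,0],
    [0,0,0],
    [0,0,0],
    [0,0,0],
    [0,0,0],
  ],
  twist=[0,0,0,0,0],
  squeeze=40,
)

```text
t: 5.52
eef_pos: [0.5541, 0.1156, 0.1248]
tool_rot: [0.0, 0.645, 0.764, 0.0]
contact_force: [-0.7, -0.5, 5.1]
gripper_width: 0.155
```

Emit:
move_arm(
  gripper=[0.05,0.05,0.05,0.05,0.05],
  xyz=[
    [0,0,0],
    [0,0,0],
    [0,0,0],
    [0,0,0],
    [0,0,0],
  ],
  twist=[0,0,0,0,0],
)

```text
t: 5.93
eef_pos: [0.554, 0.1156, 0.1248]
tool_rot: [0.0, 0.645, 0.764, 0.0]
contact_force: [-1.4, -1.0, 5.3]
gripper_width: 0.155
```

Gripped at about 13–14 mm. Now I lift 12 mm.

Emit:
move_arm(
  gripper=[0.05,0.05,0.05,0.05,0.05],
  xyz=[
    [0,0,-0.3],
    [0,0,-0.6],
    [0,0,-0.9],
    [0,0,-1.2],
    [0,0,-1.2],
  ],
  twist=[0,0,0,0,0],
)

```text
t: 6.35
eef_pos: [0.5539, 0.1155, 0.1361]
tool_rot: [-0.0, 0.645, 0.764, 0.0]
contact_force: [2.5, 1.4, -10.6]
gripper_width: 0.154
```

```bash
python3 - <<'E'
from h import *
o=get_obs();print({k:np.round(v,4) for k,v in o.items() if k in("t","eef_pos","tool_rot","contact_force","torque")})
c=save("wrist","wrist5.png")
for q in ["grip","dog","blue_stop"]:
  for cam in("side","scene","wrist"):
    print(q,cam,[(np.round(d["centre"],4).tolist(),round(d["p"],2)) for d in spot_point(q,cam)][:2])
E
```

```text
{'t': np.float64(6.35), 'eef_pos': array([0.5539, 0.1155, 0.1361]), 'tool_rot': array([-0.    ,  0.6453,  0.7639,  0.    ]), 'contact_force': array([  2.5396,   1.3759, -10.6445]), 'torque': array([ 0.3655, -0.8175,  0.0399])}
grip side [([0.5519, 0.1112, 0.0665], 0.85)]
grip scene [([0.5532, 0.1147, 0.0663], 0.93)]
grip wrist [([0.5533, 0.1121, 0.081], 0.6)]
dog side [([0.5508, 0.1499, 0.0165], 0.73)]
dog scene [([0.5538, 0.1481, 0.0163], 0.6)]
dog wrist [([0.5458, 0.1499, 0.0263], 0.69)]
blue_stop side [([0.6264, 0.0836, 0.0263], 0.6)]
blue_stop scene [([0.5636, -0.3823, 0.0008], 0.61), ([0.6188, 0.086, 0.0271], 0.59)]
blue_stop wrist [([0.6181, 0.0912, 0.039], 0.75)]
```

View pics/wrist5.png

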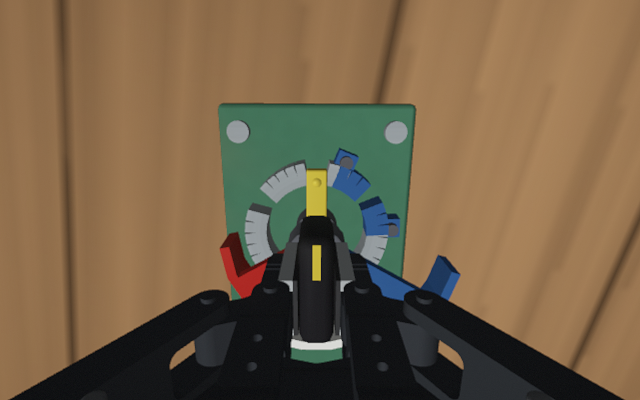

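Lifted about 11.5 mm with -10.6 N, which matches the spring. Now I turn clockwise, which is positive twist.

Emit:
move_arm(
  gripper=[0.05,0.05,0.05,0.05,0.05],
  xyz=[
    [0,0,0],
    [0,0,0],
    [0,0,0],
    [0,0,0],
    [0,0,0],
  ],
  twist=[0.1,0.2,0.3,0.4,0.5],
)

```text
t: 7.27
eef_pos: [0.5542, 0.1154, 0.136]
tool_rot: [0.0, 0.816, 0.579, 0.0]
contact_force: [4.2, 1.3, -10.2]
gripper_width: 0.159
```

Emit:
move_arm(
  gripper=[0.05,0.05,0.05,0.05,0.05],
  xyz=[
    [0,0,0],
    [0,0,0],
    [0,0,0],
    [0,0,0],
    [0,0,0],
  ],
  twist=[0.1,0.2,0.3,0.4,0.455],
)

```text
t: 7.68
eef_pos: [0.5545, 0.1153, 0.1361]
tool_rot: [0.0, 0.925, 0.38, 0.001]
contact_force: [4.3, -0.1, -11.8]
gripper_width: 0.154
```

Emit:
move_arm(
  gripper=[0.05,0.05],
  xyz=[
    [0,0,0],
    [0,0,0],
  ],
  twist=[0,0],
)

```text
t: 7.85
eef_pos: [0.5545, 0.1153, 0.1361]
tool_rot: [0.0, 0.924, 0.382, 0.001]
contact_force: [5.4, -1.2, -11.1]
gripper_width: 0.156
```

```bash
python3 - <<'E'
from h import *
o=get_obs();print({k:np.round(v,4) for k,v in o.items() if k in("t","q","eef_pos","tool_rot","contact_force","torque")})
q=o["tool_rot"]; print("yaw",2*np.arctan2(q[2],q[1]))
c=save("wrist","wrist6.png",scale=1.25)
import pickle; pickle.dump(c,open("w6.pkl","wb"))
for n in("grip","dog","blue_stop"): print(n,[(np.round(d["centre"],4).tolist(),round(d["p"],2)) for d in spot_point(n,"wrist")][:2])
E
```

```text
{'t': np.float64(7.85), 'q': array([-0.0379,  0.5399, -0.3568,  1.9303,  0.2778,  0.7178, -1.3446]), 'eef_pos': array([0.5545, 0.1153, 0.1361]), 'tool_rot': array([4.000e-04, 9.240e-01, 3.825e-01, 5.000e-04]), 'contact_force': array([  5.4245,  -1.2309, -11.0579]), 'torque': array([-0.2403, -1.2826, -0.0088])}
yaw 0.7849950271097161
grip [([0.5555, 0.1136, 0.0808], 0.77)]
dog [([0.5751, 0.1376, 0.0306], 0.98)]
blue_stop [([0.5721, 0.0433, 0.0384], 0.61)]
```

View pics/wrist6.png

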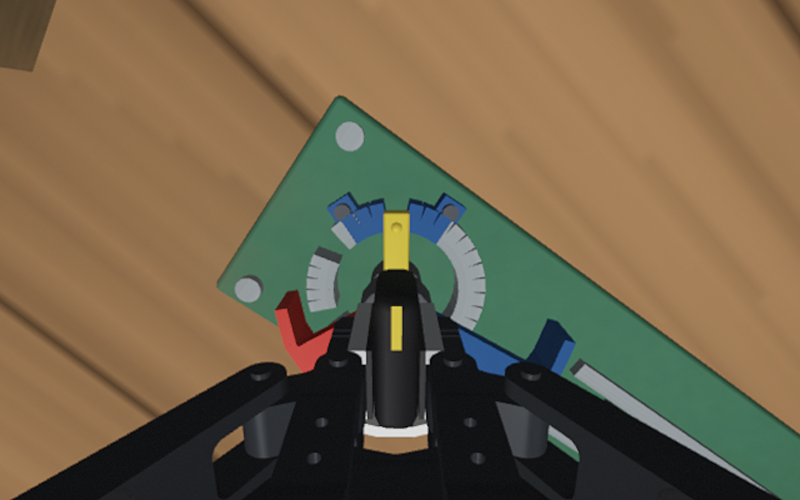

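The pin (column 396) is centred in the blue saddle slot (383–409). I release so it snaps down.

Emit:
move_arm(
  gripper=[0.5,0.5,0.5,0.5,0.5],
  xyz=[
    [0,0,0],
    [0,0,0],
    [0,0,0],
    [0,0,0],
    [0,0,0],
  ],
  twist=[0,0,0,0,0],
)

```text
t: 8.47
eef_pos: [0.5538, 0.1158, 0.1363]
tool_rot: [-0.0, 0.924, 0.382, 0.0]
contact_force: [-0.0, 0.8, 0.4]
gripper_width: 0.505
```

```bash
python3 - <<'E'
from h import *
o=get_obs();print({k:np.round(v,4) for k,v in o.items() if k in("t","q","eef_pos","tool_rot","contact_force","torque")})
c=save("wrist","wrist7.png",scale=1.25)
import pickle; pickle.dump(c,open("w7.pkl","wb"))
read_camera("side");read_camera("scene")
for n in("grip","dog","blue_stop","knob"): 
  for cam in("wrist","side","scene"): print(n,cam,[(np.round(d["centre"],4).tolist(),round(d["p"],2)) for d in spot_point(n,cam)][:2])
E
```

```text
{'t': np.float64(8.4667), 'q': array([-0.0379,  0.5394, -0.3579,  1.9309,  0.2768,  0.7186, -1.3455]), 'eef_pos': array([0.5538, 0.1158, 0.1363]), 'tool_rot': array([-0.000e+00,  9.241e-01,  3.822e-01,  1.000e-04]), 'contact_force': array([-0.0239,  0.8056,  0.3906]), 'torque': array([ 0.034 , -0.0468, -0.0578])}
grip wrist [([0.5539, 0.1151, 0.0675], 0.63)]
grip side [([0.5498, 0.1146, 0.0666], 0.61)]
grip scene [([0.5529, 0.1135, 0.0671], 0.53)]
dog wrist [([0.5744, 0.1394, 0.0187], 0.97)]
dog side [([0.5825, 0.141, 0.0143], 0.69)]
dog scene [([0.5775, 0.1378, 0.0168], 0.61)]
blue_stop wrist [([0.5729, 0.0399, 0.0269], 0.87)]
blue_stop side []
blue_stop scene [([0.5675, 0.042, 0.0261], 0.82)]
knob wrist [([0.5832, 0.1379, 0.0255], 0.64), ([0.5538, 0.1194, -0.0008], 0.62)]
knob side [([0.556, 0.1143, -0.0009], 0.86)]
knob scene [([0.5525, 0.1141, 0.0018], 0.7)]
```

View pics/wrist7.png

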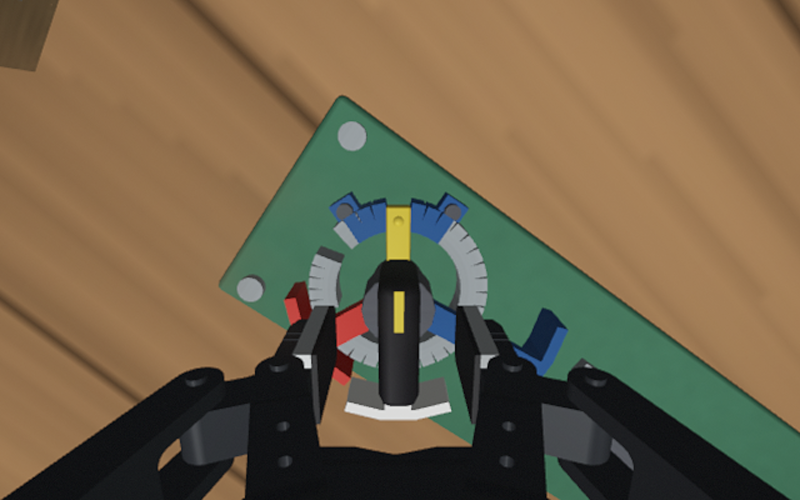

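The knob dropped fully: grip z is 0.067 and the dog z about 0.017, in the blue slot, with the tool force near zero. Next I rise and move behind the bar.

Emit:
move_arm(
  gripper=[0.6,0.6,0.6,0.6,0.6],
  xyz=[
    [0,0,-3],
    [0,0,-6],
    [0,0,-9],
    [-2,2.8,-10],
    [-4,5.6,-10],
  ],
  twist=[0,0,0,0,0],
)

```text
t: 9.63
eef_pos: [0.5667, 0.0499, 0.2398]
tool_rot: [0.0, 0.923, 0.384, 0.004]
contact_force: [0.2, -1.4, 0.0]
gripper_width: 0.597
```

Emit:
move_arm(
  gripper=[0,0,0,0,0],
  xyz=[
    [-2.3,3.2,0],
    [-4.6,6.4,0],
    [-6.9,9.6,0],
    [-9.2,12.8,0],
    [-11.4,16,0],
  ],
  twist=[0,0,0,0,0],
)

```text
t: 10.05
eef_pos: [0.5971, -0.1483, 0.236]
tool_rot: [0.0, 0.924, 0.382, -0.0]
contact_force: [0.9, 0.6, -0.0]
gripper_width: 0.002
```

Emit:
move_arm(
  gripper=[0,0,0,0,0],
  xyz=[
    [-1,1.4,0],
    [-2,2.9,0],
    [-2,2.9,0],
    [-2,2.9,0],
    [-2,2.9,0],
  ],
  twist=[-0.12,-0.24,-0.36,-0.48,-0.6],
)

```text
t: 10.47
eef_pos: [0.6034, -0.1814, 0.2357]
tool_rot: [-0.0, 0.768, 0.64, -0.0]
contact_force: [0.6, -0.3, -0.5]
gripper_width: 0.001
```

Emit:
move_arm(
  gripper=[0,0,0,0,0],
  xyz=[
    [0,0,0],
    [0,0,0],
    [0,0,0],
    [0,0,0],
    [0,0,0],
  ],
  twist=[-0.12,-0.24,-0.351,-0.351,-0.351],
)

```text
t: 10.88
eef_pos: [0.6035, -0.181, 0.2357]
tool_rot: [-0.0, 0.648, 0.761, 0.0]
contact_force: [-0.5, 0.7, 0.3]
gripper_width: -0.002
```

```bash
python3 - <<'E'
from h import *
o=get_obs();print({k:np.round(v,4) for k,v in o.items() if k in("t","q","eef_pos","tool_rot","contact_force","torque")})
q=o["tool_rot"]; print("yaw",2*np.arctan2(q[2],q[1]))
c=save("wrist","wrist8.png",scale=1.25)
import pickle; pickle.dump(c,open("w8.pkl","wb"))
A=np.array([.5541,.1151]); yv=np.array([-np.sin(.1654),np.cos(.1654)]);xv=np.array([yv[1],-yv[0]])
for n in("bar_rear","bar_front","blue_stop"): 
  for d in spot_point(n,"wrist")[:2]: r=np.array(d["centre"][:2])-A; print(n,np.round(d["centre"],4),round(d["p"],2),"jig x,y",r@xv,r@yv,proj(c,d["centre"])*1.25)
print(proj(c,[*(A-0.265*yv),.024])*1.25)
E
```

```text
{'t': np.float64(10.8833), 'q': array([ 0.5746,  0.5254, -0.5232,  1.704 ,  0.3032,  0.994 ,  0.1031]), 'eef_pos': array([ 0.6035, -0.181 ,  0.2357]), 'tool_rot': array([-2.000e-04,  6.482e-01,  7.615e-01,  1.000e-04]), 'contact_force': array([-0.505 ,  0.7204,  0.261 ]), 'torque': array([ 0.0068,  0.067 , -0.0192])}
yaw 1.7311904131767903
bar_rear [ 0.7062 -0.071   0.0076] 0.81 jig x,y 0.11938344140153645 -0.20860300553713487 [576.78360885  92.52145132]
bar_rear [ 0.5954 -0.1466  0.0162] 0.7 jig x,y -0.0023517284838638513 -0.2649283853669481 [391.23378883 181.58452403]
bar_front [ 7.973e-01 -1.151e-01  7.000e-04] 0.8 jig x,y 0.20197923339326782 -0.2671004853568556 [680.50335052 180.56863909]
bar_front [ 0.761  -0.2649  0.0044] 0.61 jig x,y 0.14151053150228632 -0.4088794192349872 [574.94289745 362.13921094]
[394.72793848 183.13286975]
```

View pics/wrist8.png

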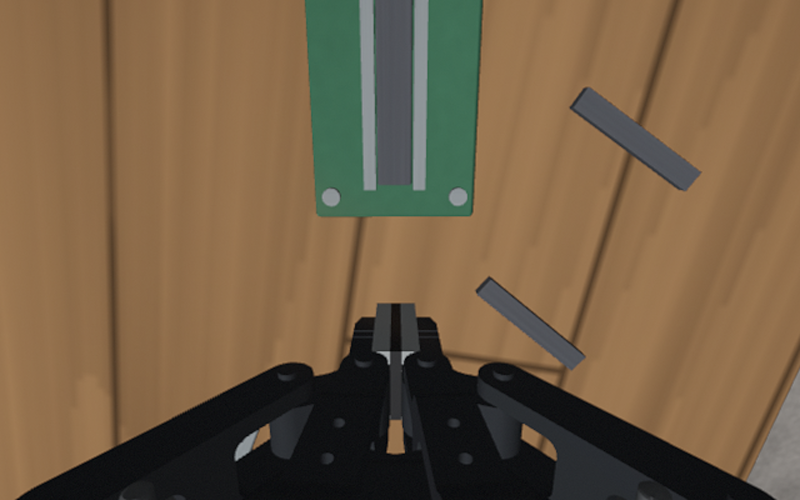

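The bar rear is at (394,184), with the jig channel at columns 362–427 and the closed fingers centred at 396. The loose shorter and narrower bars at (635,140) and (530,325) are off the jig. Now I descend behind the bar.

Emit:
move_arm(
  gripper=[0,0,0,0,0],
  xyz=[
    [0,0,4],
    [0,0,8],
    [0,0,11],
    [0,0,13],
    [0,0,14],
  ],
  twist=[0,0,0,0,0],
)

```text
t: 11.5
eef_pos: [0.6019, -0.1805, 0.0927]
tool_rot: [-0.002, 0.647, 0.762, -0.001]
contact_force: [0.2, -0.2, -0.1]
gripper_width: 0.0
```

Emit:
move_arm(
  gripper=[0,0],
  xyz=[
    [0,0,0.3],
    [0,0,0.6],
  ],
  twist=[0,0],
)

```text
t: 11.67
eef_pos: [0.6042, -0.1807, 0.0903]
tool_rot: [0.0, 0.647, 0.763, 0.0]
contact_force: [0.8, -0.0, 1.3]
gripper_width: 0.005
```

```bash
python3 - <<'E'
from h import *
o=get_obs();print({k:np.round(v,4) for k,v in o.items() if k in("t","eef_pos","contact_force")})
c=save("wrist","wrist9.png",scale=1.25)
E
```

```text
{'t': np.float64(11.6667), 'eef_pos': array([ 0.6042, -0.1807,  0.0903]), 'contact_force': array([ 0.8028, -0.0202,  1.2578])}
```

View pics/wrist9.png

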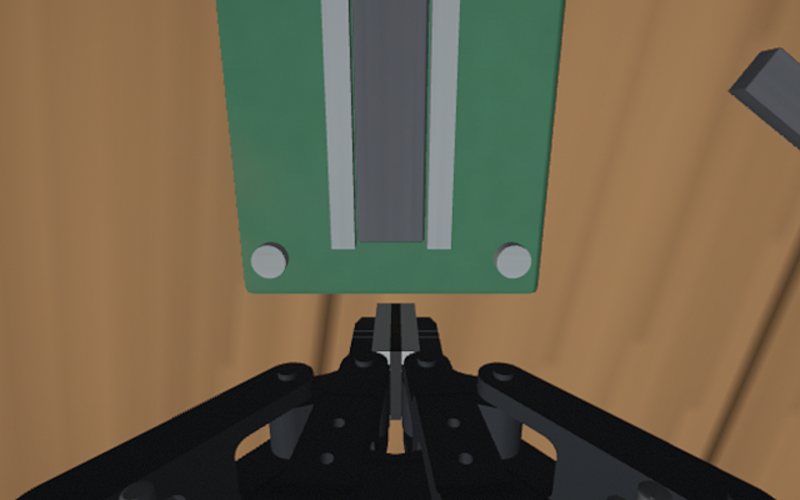

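Emit:
move_arm(
  gripper=[0,0,0,0,0],
  xyz=[
    [0.8,-0.1,0],
    [1.4,-0.15,0],
    [1.8,-0.15,0],
    [2,-0.15,0],
    [2.2,-0.15,0],
  ],
  twist=[0,0,0,0,0],
)

```text
t: 12.13
eef_pos: [0.5988, -0.1588, 0.0906]
tool_rot: [0.0, 0.647, 0.763, 0.0]
contact_force: [-0.0, -1.7, 1.5]
gripper_width: 0.002
```

Emit:
move_arm(
  gripper=[0,0,0,0,0],
  xyz=[
    [0.2,0,0],
    [0.4,0,0],
    [0.6,0,0],
    [0.8,0,0],
    [1,0,0],
  ],
  twist=[0,0,0,0,0],
)

```text
t: 12.55
eef_pos: [0.5974, -0.1506, 0.0905]
tool_rot: [0.001, 0.647, 0.762, -0.0]
contact_force: [1.3, -4.9, 5.0]
gripper_width: -0.0
```

```bash
cat > st.py <<'E'
from h import *
A=np.array([.5541,.1151]); yv=np.array([-np.sin(.1654),np.cos(.1654)]);xv=np.array([yv[1],-yv[0]])
def st():
    o=get_obs(); r=o["eef_pos"][:2]-A; f=o["contact_force"]
    print("t",round(float(o["t"]),2),"jig xy mm",np.round([1e3*r@xv,1e3*r@yv],1),"z",round(o["eef_pos"][2],4),"F jig",np.round([f[:2]@xv,f[:2]@yv,f[2]],1))
E
python3 - <<'E'
from st import *
st()
c=save("wrist","wrist10.png",scale=1.25)
E
```

```text
t 12.55 jig xy mm [  -1.  -269.2] z 0.0905 F jig [ 0.5 -5.1  5. ]
```

View pics/wrist10.png

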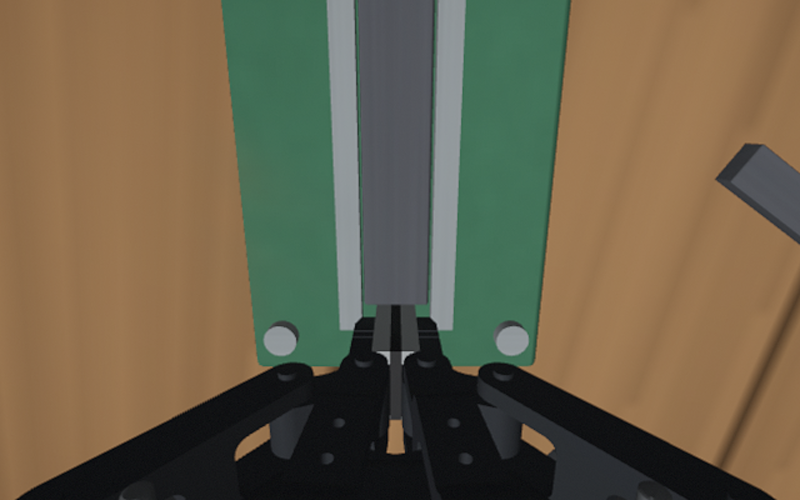

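Contact made: the fingertips meet the bar's end at row 304 with about 5 N. I continue pushing slowly, raised 1 mm.

Emit:
move_arm(
  gripper=[0,0,0,0,0],
  xyz=[
    [0.3,0,-0.1],
    [0.7,0,-0.1],
    [1.1,0,-0.1],
    [1.5,0,-0.1],
    [1.9,0,-0.1],
  ],
  twist=[0,0,0,0,0],
)

```text
t: 13.02
eef_pos: [0.5936, -0.13, 0.0908]
tool_rot: [-0.0, 0.647, 0.763, -0.0]
contact_force: [1.3, -1.4, 1.3]
gripper_width: 0.001
```

```bash
python3 - <<'E'
from st import *
st()
E
```

```text
t 13.02 jig xy mm [  -1.4 -248.3] z 0.0908 F jig [ 1.1 -1.6  1.3]
```

Emit:
move_arm(
  gripper=[0,0,0,0,0],
  xyz=[
    [0.3,0,0],
    [0.6,0,0],
    [0.9,0,0],
    [1.1,0,0],
    [1.3,0,0],
  ],
  twist=[0,0,0,0,0],
)

```text
t: 13.43
eef_pos: [0.5915, -0.1175, 0.0908]
tool_rot: [-0.0, 0.647, 0.763, -0.0]
contact_force: [-0.4, -1.0, -0.2]
gripper_width: -0.003
```

```bash
python3 - <<'E'
from st import *
st()
c=save("scene","sc1.png",crop=(270,160,410,260),scale=5)
c2=save("side","sd1.png",crop=(240,120,360,240),scale=5)
for n in ("bar_front","bar_rear","blue_stop"):
  for cam in("scene","side"):
    for d in spot_point(n,cam)[:3]: r=np.array(d["centre"][:2])-A; print(n,cam,round(d["p"],2),np.round([1e3*r@xv,1e3*r@yv],1))
E
```

```text
t 13.43 jig xy mm [  -1.4 -235.6] z 0.0908 F jig [-0.6 -0.9 -0.2]
bar_front scene 0.64 [ -4.1 -83.1]
bar_front scene 0.51 [ 202.4 -265.3]
bar_front scene 0.42 [ 146.  -412.3]
bar_front side 0.62 [ 142.2 -408.3]
bar_front side 0.53 [ -0.3 -83.8]
bar_front side 0.45 [ 205.2 -273.7]
bar_rear scene 0.73 [  -1.5 -220.4]
bar_rear scene 0.67 [ 121.9 -210.6]
bar_rear scene 0.43 [  65.6 -343.8]
bar_rear side 0.7 [ 122.3 -211. ]
bar_rear side 0.5 [  61.6 -344. ]
blue_stop scene 0.58 [  4.4 -74.7]
blue_stop side 0.93 [  3.9 -77.3]
```

View pics/sd1.png

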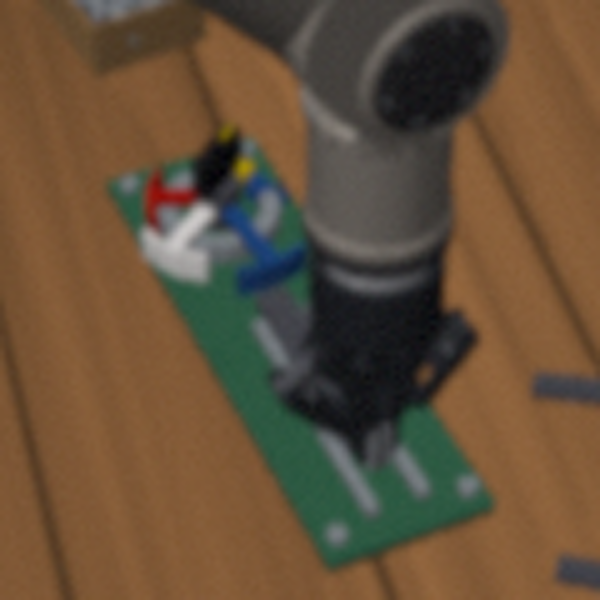

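View pics/sc1.png

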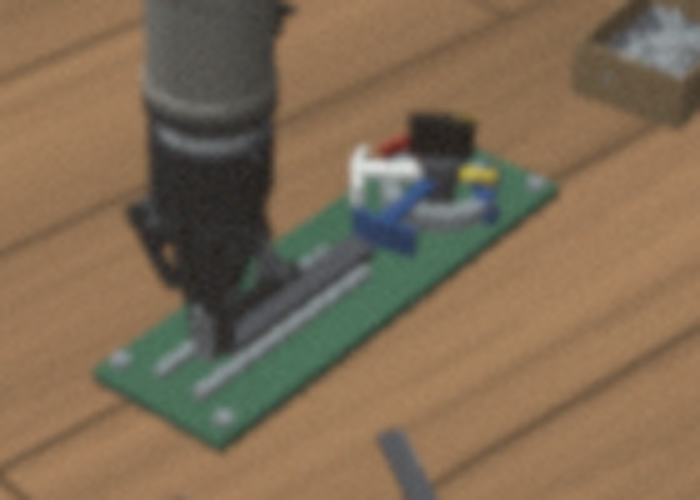

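The bar is close to the blue stop, with about 7–9 mm left. I advance in small steps.

Emit:
move_arm(
  gripper=[0,0,0,0,0],
  xyz=[
    [0.1,0,0],
    [0.2,0,0],
    [0.3,0,0],
    [0.4,0,0],
    [0.5,0,0],
  ],
  twist=[0,0,0,0,0],
)

```text
t: 14.25
eef_pos: [0.5909, -0.1132, 0.0909]
tool_rot: [0.0, 0.647, 0.763, -0.0]
contact_force: [0.1, -2.3, -1.0]
gripper_width: -0.002
```

```bash
python3 - <<'E'
from st import *
st()
E
```

```text
t 14.25 jig xy mm [  -1.3 -231.3] z 0.0909 F jig [-0.3 -2.3 -1. ]
```

Emit:
move_arm(
  gripper=[0,0,0,0,0],
  xyz=[
    [0.05,0,0],
    [0.1,0,0],
    [0.15,0,0],
    [0.2,0,0],
    [0.2,0,0],
  ],
  twist=[0,0,0,0,0],
)

```text
t: 14.67
eef_pos: [0.5905, -0.1109, 0.0909]
tool_rot: [-0.0, 0.647, 0.763, 0.0]
contact_force: [0.3, -1.7, -0.9]
gripper_width: -0.005
```

```bash
python3 - <<'E'
from st import *
st()
E
```

```text
t 14.67 jig xy mm [  -1.3 -228.9] z 0.0909 F jig [ 0.1 -1.7 -0.9]
```

Emit:
move_arm(
  gripper=[0,0,0],
  xyz=[
    [0.05,0,0],
    [0.1,0,0],
    [0.1,0,0],
  ],
  twist=[0,0,0],
)

```text
t: 14.92
eef_pos: [0.5903, -0.1099, 0.0909]
tool_rot: [-0.0, 0.647, 0.763, 0.0]
contact_force: [0.5, -2.8, -0.4]
gripper_width: -0.004
```

```bash
python3 - <<'E'
from st import *
st()
E
```

```text
t 14.92 jig xy mm [  -1.3 -227.8] z 0.0909 F jig [ 0.  -2.8 -0.4]
```

Emit:
move_arm(
  gripper=[0,0,0],
  xyz=[
    [0.05,0,0],
    [0.1,0,0],
    [0.1,0,0],
  ],
  twist=[0,0,0],
)

```text
t: 15.17
eef_pos: [0.5902, -0.1089, 0.0909]
tool_rot: [-0.0, 0.647, 0.763, 0.0]
contact_force: [-0.8, -2.0, -1.4]
gripper_width: 0.002
```

```bash
python3 - <<'E'
from st import *
st()
c=save("scene","sc2.png",crop=(300,180,390,250),scale=7)
c2=save("side","sd2.png",crop=(250,130,330,210),scale=7)
E
```

```text
t 15.17 jig xy mm [  -1.3 -226.9] z 0.0909 F jig [-1.1 -1.8 -1.4]
```

View pics/sc2.png

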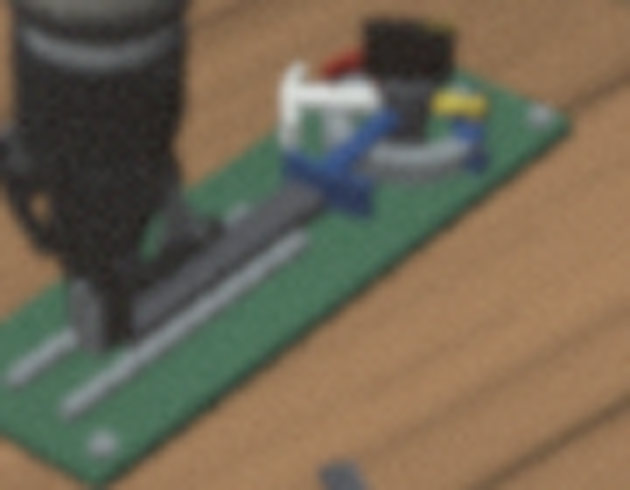

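View pics/sd2.png

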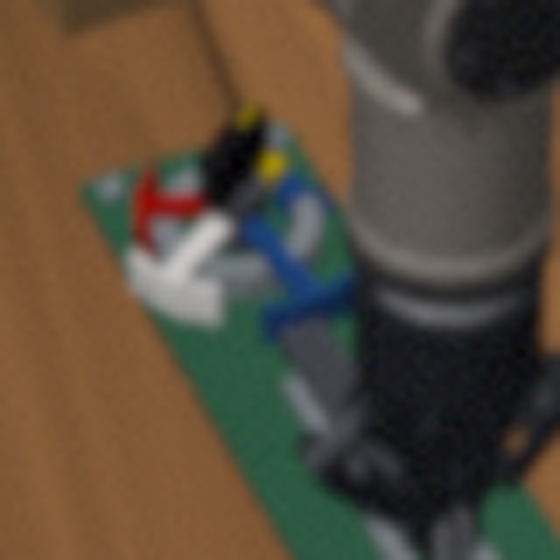

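Emit:
move_arm(
  gripper=[0,0,0],
  xyz=[
    [0.05,0,0],
    [0.05,0,0],
    [0.05,0,0],
  ],
  twist=[0,0,0],
)

```text
t: 15.52
eef_pos: [0.5902, -0.1089, 0.0909]
tool_rot: [0.0, 0.647, 0.763, -0.0]
contact_force: [0.4, -3.2, -1.5]
gripper_width: -0.002
```

Emit:
move_arm(
  gripper=[0,0,0],
  xyz=[
    [0.05,0,0],
    [0.05,0,0],
    [0.05,0,0],
  ],
  twist=[0,0,0],
)

```text
t: 15.77
eef_pos: [0.5901, -0.1087, 0.0909]
tool_rot: [0.0, 0.647, 0.762, -0.0]
contact_force: [2.0, -5.0, -0.8]
gripper_width: 0.0
```

```bash
python3 - <<'E'
from st import *
st()
E
```

```text
t 15.77 jig xy mm [  -1.3 -226.7] z 0.0909 F jig [ 1.2 -5.3 -0.8]
```

Emit:
move_arm(
  gripper=[0,0,0],
  xyz=[
    [0.05,0,0],
    [0.05,0,0],
    [0.05,0,0],
  ],
  twist=[0,0,0],
)

```text
t: 16.02
eef_pos: [0.59, -0.1086, 0.0909]
tool_rot: [0.0, 0.647, 0.762, -0.0]
contact_force: [0.9, -5.4, -1.3]
gripper_width: 0.001
```

```bash
python3 - <<'E'
from st import *
st()
E
```

```text
t 16.02 jig xy mm [  -1.4 -226.5] z 0.0909 F jig [ 0.  -5.4 -1.3]
```

The bar has stalled against the stop at about 5 N. I back off and look closely from above.

Emit:
move_arm(
  gripper=[0,0,0,0,0],
  xyz=[
    [-0.4,0,0],
    [-1.2,0,0],
    [-2.5,0,0],
    [-2.5,0,-3],
    [-2.5,0,-6],
  ],
  twist=[0,0,0,0,0],
)

```text
t: 16.43
eef_pos: [0.5927, -0.1338, 0.1497]
tool_rot: [-0.002, 0.647, 0.762, -0.001]
contact_force: [0.8, 0.5, 1.0]
gripper_width: 0.001
```

Emit:
move_arm(
  gripper=[0,0,0,0,0],
  xyz=[
    [2,0,-3],
    [5,0,-6],
    [8,0,-6],
    [10,0,-6],
    [10,0,-6],
  ],
  twist=[0,0,0,0,0],
)

```text
t: 16.85
eef_pos: [0.5774, -0.0282, 0.2122]
tool_rot: [-0.0, 0.644, 0.765, 0.002]
contact_force: [0.1, 1.4, 0.1]
gripper_width: -0.001
```

Emit:
move_arm(
  gripper=[0,0],
  xyz=[
    [0,0,0],
    [0,0,0],
  ],
  twist=[0,0],
)

```text
t: 17.02
eef_pos: [0.5778, -0.0349, 0.2107]
tool_rot: [0.0, 0.647, 0.762, -0.0]
contact_force: [0.8, -0.3, -0.7]
gripper_width: 0.0
```

```bash
python3 - <<'E'
from rect import *
from st import *
st()
c=save("wrist","wrist11.png",scale=1.25)
pickle.dump(c,open("w11.pkl","wb"))
rect(c,.5541,.1151-0.06,.1654,.024,.06,"front.png",s=5)
print(proj(c,[*(A-0.075*yv),.024])*1.25,proj(c,[*(A-0.215*yv),.024])*1.25)
for n in ("bar_front","bar_rear","blue_stop","dog","grip"):
    for d in spot_point(n,"wrist")[:2]: r=np.array(d["centre"][:2])-A; print(n,round(d["p"],2),np.round([1e3*r@xv,1e3*r@yv,1e3*d["centre"][2]],1))
E
```

```text
t 17.02 jig xy mm [  -1.3 -151.8] z 0.2107 F jig [ 0.7 -0.4 -0.7]
[396.94452268 114.99028165] [397.20755114 337.02224693]
bar_front 0.6 [ -4.6 -76.9  19.4]
bar_front 0.59 [ 202.1 -267.8    7.1]
bar_rear 0.68 [ 121.6 -210.7    6.2]
blue_stop 0.91 [  6.1 -75.1  30.7]
```

View pics/wrist11.png

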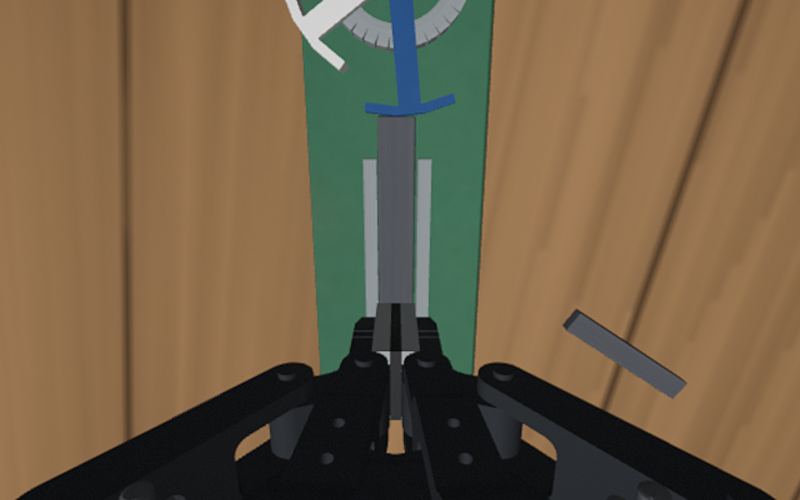

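View pics/front.png

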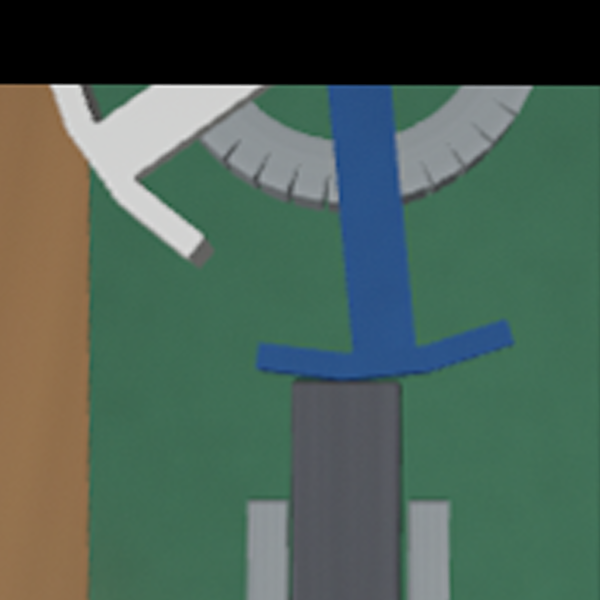

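```bash
python3 - <<'E'
from rect import *
c=pickle.load(open("w11.pkl","rb"))
im=c["pixels"][70:120,280:372,::-1]
cv2.imwrite("pics/z.png",cv2.resize(im,None,fx=8,fy=8,interpolation=cv2.INTER_NEAREST))
E
```

```text
(no output)
```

View pics/z.png

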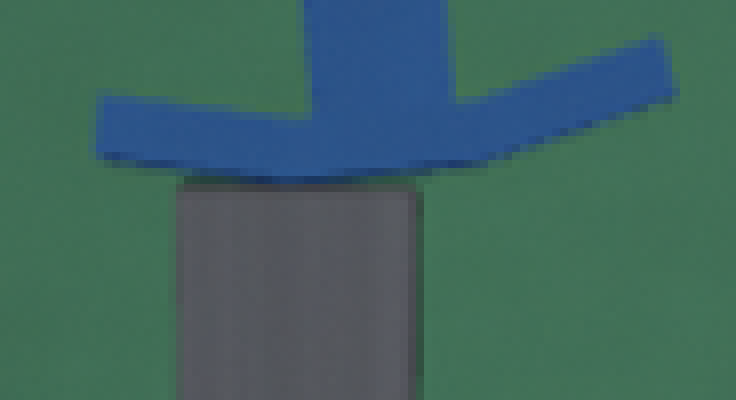

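The bar's end touches the blue plate's face at about (323,93) in the raw frame. Next I rise to a final view of the knob.

Emit:
move_arm(
  gripper=[0,0,0,0,0],
  xyz=[
    [2,0,-2],
    [4,0,-3],
    [6,0,-4],
    [7,0,-4],
    [7,0,-4],
  ],
  twist=[0,0,0,0,0],
)

```text
t: 17.73
eef_pos: [0.5661, 0.0381, 0.2514]
tool_rot: [0.0, 0.645, 0.764, 0.001]
contact_force: [-1.0, 0.6, -0.4]
gripper_width: -0.003
```

```bash
python3 - <<'E'
from rect import *
from st import *
st()
c=save("wrist","wrist12.png",scale=1.25)
save("scene","sc3.png")
rect(c,.5541,.1151,.1654,.026,.06,"ring2.png",s=5)
read_camera("side")
for n in ("bar_front","bar_rear","blue_stop","dog","grip"):
  for cam in("wrist","scene","side"):
    for d in spot_point(n,cam)[:3]:
      r=np.array(d["centre"][:2])-A
      if abs(r@xv)<.06: print(n,cam,round(d["p"],2),np.round([1e3*r@xv,1e3*r@yv,1e3*d["centre"][2]],1))
for n in("horseshoe","nail_box","hammer"): print(n,[np.round(d["centre"],3).tolist() for d in spot_point(n,"scene")[:1]])
E
```

```text
t 17.73 jig xy mm [ -0.8 -77.9] z 0.2514 F jig [-0.9  0.8 -0.4]
bar_front wrist 0.76 [ -2.6 -77.3  20.8]
bar_front wrist 0.51 [  -4.8 -148.6   14.2]
bar_front scene 0.81 [ -2.7 -74.9  19.2]
bar_front side 0.53 [  0.2 -73.9  19.5]
bar_rear scene 0.69 [  -2.6 -214.9   14.4]
bar_rear side 0.63 [  -3.1 -215.    15.6]
blue_stop wrist 0.92 [  3.3 -75.6  26. ]
blue_stop scene 0.87 [  3.5 -72.9  26.9]
blue_stop side 0.62 [  3.4 -75.6  27.3]
dog wrist 0.78 [23.4 21.2 18.7]
dog scene 0.91 [28.8 15.2 16.3]
dog side 0.95 [30.3 23.  18.5]
grip wrist 0.67 [ 1.9 -1.9 70. ]
grip wrist 0.19 [30.8 16.3 25.1]
grip scene 0.8 [-1.7 -2.1 67.4]
grip side 0.96 [-4.8 -0.5 67. ]
horseshoe [[0.559, -0.382, 0.003]]
nail_box [[0.537, 0.367, 0.002]]
hammer [[0.413, -0.557, -0.001]]
```

View pics/wrist12.png

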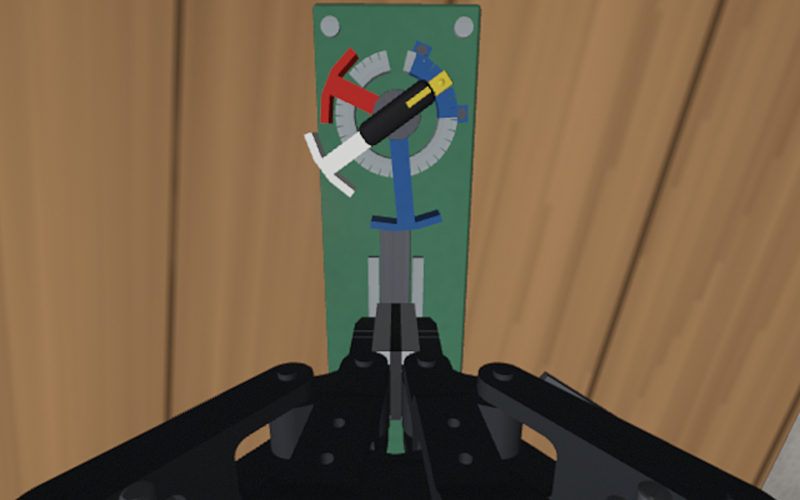

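View pics/sc3.png

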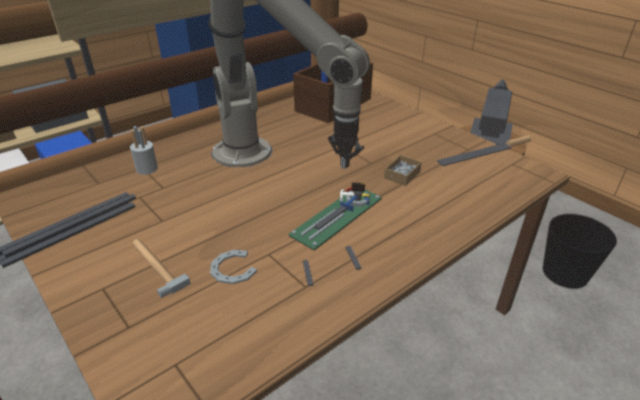

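The pin sits in the blue saddle slot at (443,82). The bar's end meets the blue stop at (395,230), and the bystanders haven't moved. I let the arm settle and hand in.

Emit:
move_arm(
  gripper=[0,0,0],
  xyz=[
    [0,0,0],
    [0,0,0],
    [0,0,0],
  ],
  twist=[0,0,0],
)

```text
t: 19.03
eef_pos: [0.5663, 0.0355, 0.2509]
tool_rot: [0.0, 0.647, 0.763, -0.0]
contact_force: [0.3, 0.1, 0.3]
gripper_width: 0.001
```

```bash
python3 - <<'E'
from station import *
print(hand_in())
E
```

```text
the job is handed in; nothing more can be done
None
```

The gauge is set to its long blue stop and the bar rests against it; the job was handed in at about 19 s of the 61 s allowed.

- **Knob:** I lifted it about 11.5 mm and turned it 55° clockwise, with the slot angle measured in the wrist picture. I then opened the jaws so the spring dropped it. The networks put the grip at z ≈ 67–70 mm and the pin tip at 16–19 mm, which means fully down. The last pictures show the pin in the blue slot.
- **Bar:** I pushed it from behind with the closed fingertips until it stalled at about 5 N, then backed off. A close view from above shows the bar's end against the blue plate. The network estimates put that end 74–77 mm from the axis. That spread is wider than the 75–77 mm wanted, but it is within their 4 mm error.
- **Left alone:** The horseshoe, nail box and hammer look unmoved in the scene pictures. Nothing was touching the robot at the end.

No check failed.

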